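# Spin the child's wheel past the dial gauge and stop it at its valve

## Robot

A 6-joint arm with a two-finger parallel gripper is mounted at the origin on the work surface. World frame = base frame: x ahead of the robot, y to its left, z up, the work surface at z = 0. Lengths are in m, angles in rad, forces in N, time in s.
With the tool pointing down it reaches from about 0.35 to 0.775 m from the base axis. Payload 5.5 kg.
Tool frame: the origin (TCP) lies midway between the tips of the shut fingers; the grasp point (between the pads) lies 19 mm behind it; z points along the fingers, y is the line along which they close (so a half turn about z gives the same grasp; the last joint's range is limited). The gripper opens to 85 mm and grips with 20 to 120 N. Pads are 22 mm wide; open, the fingers measure 114 mm over their backs; the gripper's body (76 mm by 85 mm) begins 54 mm behind the grasp point. The pads swing forward as they close: fully open they stand 13 mm farther back than shut.
Start: joints at [-1.349, 0.313, 0.046, 1.304, 0, 1.431], TCP at [0.204, -0.538, 0.231] pointing down, gripper open.
Joint ranges: [-2.76, 2.76], [-0.86, 1.69], [-1.03, 1.26], [-2.2, 2.34], [-1.47, 1.5], [-3.14, 3.14]. Speed limits (rad/s): [2.57, 2.57, 3.14, 3.14, 3.14, 3.14].

## Interface

Orientations are given as a rotation vector (axis times angle).
In Python, from bench import * gives the robot as it stands. The module is installed in compiled form; this text tells all that it offers.
- The arm moves only by the tool step_arm, never from a script. Its argument "moves" is a list of rows, each an object with "claw": the finger opening in m, from 0 to 0.0854; "travel": the shift along the tool's x, y, z in m, a list of three; "turn": the turn, a rotation vector about the tool's x, y, z in degrees, a list of three. A call has 1 to 8 rows; each row shifts and turns the commanded pose from where the row before left it, along the tool's axes as they then stand; what a row does not reach is not made up. A row lasts 1/12 s, in which the tool goes at most 41.7 mm and 7.16 degrees, less where a joint would pass 70% of its speed; a pose out of reach is approached as far as the arm can. A call is refused whole if a number of a shift passes 0.0417 or a number of a turn 7.16, either way. A call with a gripper value outside its range is refused whole. The fingers move at their own pace and stop on an object; "newtons" is the grip in N (left out, the last holds). Time passes only in rows, so rows that do not move let the fingers close. It gives the time, the measured TCP pose, the force, the opening and the grip force at its end, in the units of the state.
- read_state(): the state, without advancing time (a new reading comes with each control period).
- get_image(name): name is "scene" or "top"; returns (picture, depth): 420x560x3 uint8, red, green, blue; 420x560 float32, m along the optical axis (not along the pixel's ray), 0 where there is no reading.
- calibration(name): a dict with "fovy" (degrees; the focal length in pixels is half the picture's height over the tangent of half this angle, whatever the lens; pixels are square), "cx", "cy" (the principal point, pixels), "R" (3x3) and "t" (3): a world point X has camera coordinates R X + t. Camera axes: x right, y down, z forward; pixel columns grow to the right and rows downward; lengths in m; the calibration is good to about 2 mm. A picture is of the moment at which its call begins. calibration takes no time and is no camera call.
- sign_off(): hands the job in; it is judged then, once.
The state is a dict: "clock": time; "joints": joint angles; "joint_vel": joint speeds; "effort": joint torques, N m; "tool_pos": TCP position; "tcp_rot": TCP orientation; "force": force on the tool from outside, world axes, zero at the start; "moment": the same for the moment, N m; "opening": opening from 0.0 (shut) to 1.0 (fully open); "grip_force": force on a finger pad.
Only numpy, scipy, OpenCV 4.12 (cv2) and the standard library are available. Lean on these libraries where they do the work, as an engineer would, in place of code of your own. Each camera call takes 0.05 s, during which the arm holds its last target. There are 200 camera calls.

## Task

Check how the child's wheel in the vise runs: with a fingertip on the tyre flick it into a brisk spin, at least a quarter of a turn each second, and let it run past the dial gauge untouched for a good three seconds. Then brake it with a light fingertip on the tyre so that it stops with its valve at the tip of the gauge, where the truing starts, and take the finger away. Only touch the wheel, do not pinch it, and leave the gauge and everything else alone.

Things in the scene. Friction and masses are not known exactly. Their poses are not given: they have to be found in the camera images.
- wheel: child's 12 1/2 inch bicycle wheel with black tyre, lying level, axle upright in a bench vise; turns freely either way about the vertical axis through its origin, the hub's centre at the mid-plane (173 mm above the bench). z is up, x points from hub to valve. The tyre is 298 mm across over all and 46 mm thick, round in section: its crown is a circle of 126 mm radius, 23 mm above the origin
- vise: the blue bench vise, 160 mm swivel base, fixed; origin on the bench, on the wheel's axis. Its jaws (up to 131 mm high) hold the wheel's axle, whose top stands 245 mm above the bench. The hub runs easily: left alone the 0.8 kg wheel loses only about 0.05 to 0.15 rad/s of speed each second. A fingertip with a few newtons on the firm, grippy tyre drags it along or stops it almost at once
- valve (a point): the foot of the valve on the rim, 100 mm from the axis, in the wheel's mid-plane; it turns with the wheel. The valve, a stem 8 mm thick with a black cap, points from the rim towards the hub (88 to 50 mm from the axis), among thin spokes. The rim spans 87 to 103 mm from the axis and 14 mm either side of the mid-plane
- gauge: dial gauge on a magnetic stand, fixed, not to be touched. Origin on the wheel's axis at bench height; x points outwards through the gauge's tip to the foot. The foot (50 x 60 x 55 mm) and a 290 mm high post stand 205 mm from the axis; an arm 262 mm above the bench reaches over the tyre to the dial (57 mm across, 87 to 130 mm from the axis, 234 to 299 mm high). All within 50 mm of its x axis
- gauge_tip (a point): the lower end of the gauge's thin plunger, just above the rim's edge, 100 mm from the wheel's axis and 17 mm above its mid-plane. With the valve at the gauge, point valve lies straight below this point
- spanner_mid (a point): a cone spanner, steel, 160 mm long, lying flat; the point is its middle. A bystander, to be left where it is
- lever_a_mid (a point): a black plastic tyre lever, 110 mm long, lying flat; the point is its middle. A bystander, to be left where it is
- spray_can_mid (a point): a grey spray can, 54 mm across and 190 mm high, standing; the point is its middle. A bystander, to be left where it is
- grease_tub_mid (a point): a grease tub, 84 mm across and 65 mm high, standing; the point is its middle. A bystander, to be left where it is
- driver_mid (a point): a screwdriver, 180 mm long, lying; the point is its middle. A bystander, to be left where it is
- pedal_mid (a point): a child's pedal, 85 x 70 x 24 mm, lying; the point is its middle. A bystander, to be left where it is
- socket_mid (a point): a steel spanner socket, 25 mm across and 38 mm high, standing on the bench near the vise, under or beside the wheel; the point is its middle. A bystander, to be left where it is

How it is judged:
By the outcome, as a careful person would: the job done as asked, in the order asked, and still so for the second after the job is handed in, with the robot touching nothing.
It also fails if it takes over 48 s, if anything falls off the work surface, if the arm or the gripper's body presses on something with over 40 N, if the wrist force passes 120 N, or if a joint passes its speed limit or range.

## Working session

There is one attempt and no reset: what is moved stays moved. The work goes in short steps, Python scripts to look and compute and a tool call to move; the robot and the scene stay as the last step left them, time stands still between calls to the robot, and variables do not carry over. Pictures are saved under pics/ and viewed, at most 10 in all, crops included, and the job is handed in when it is done.

Besides the shell and the picture viewer there is one more tool, called after "Request:" as name([rows], argument=value, ...), one row to a line, values as JSON. step_arm: Moves the arm, as the interface text tells. Its arguments: {"type":"object","properties":{"moves":{"type":"array"},"newtons":{"type":"number"}},"required":["moves"]}

```bash
mkdir -p pics
cat > h.py <<'E'
from bench import *
import numpy as np, cv2
def cam(n):
    c=calibration(n); f=210/np.tan(np.radians(c["fovy"])/2); return f,c["cx"],c["cy"],np.array(c["R"]),np.array(c["t"])
def ray(n,u,v,z):
    f,cx,cy,R,t=cam(n); d=R.T@np.array([(u-cx)/f,(v-cy)/f,1]); o=-R.T@t
    return o+d*(z-o[2])/d[2]
def proj(n,X):
    f,cx,cy,R,t=cam(n); c=R@np.array(X)+t; return np.array([f*c[0]/c[2]+cx,f*c[1]/c[2]+cy])
def cloud(n,dep):
    f,cx,cy,R,t=cam(n); v,u=np.indices(dep.shape); P=np.stack([(u-cx)/f*dep,(v-cy)/f*dep,dep],-1)-t
    return P@R
E
python3 - <<'E'
from h import *
for n in("top","scene"):
    p,d=get_image(n); cv2.imwrite(f"pics/{n}0.png",p[:,:,::-1]); np.savez(f"{n}0.npz",p=p,d=d)
    print(n,cam(n))
s=read_state();print(s["clock"],s["tool_pos"],s["tcp_rot"],s["opening"])
E
```

```text
top (np.float64(475.1200864296895), 281.873901706407, 203.81147275315698, array([[ 0.00316972, -0.99993872, -0.01060686],
       [-0.98068769, -0.00103411, -0.19557758],
       [ 0.19555463,  0.01102194, -0.98063087]]), array([0.02630023, 0.55601705, 1.03276503]))
scene (np.float64(395.09877323334945), 277.66359291795874, 208.05471332809054, array([[ 0.51408446,  0.85773482,  0.00285527],
       [ 0.71175594, -0.42472943, -0.55947153],
       [-0.4786655 ,  0.28964787, -0.82884465]]), array([-0.2671211 , -0.27669223,  1.16951065]))
0.1 [ 0.20342306 -0.53730151  0.230473  ] [-3.08864701e+00 -5.64947334e-01  1.03727032e-04] 0.9996136388608624
```

View pics/top0.png

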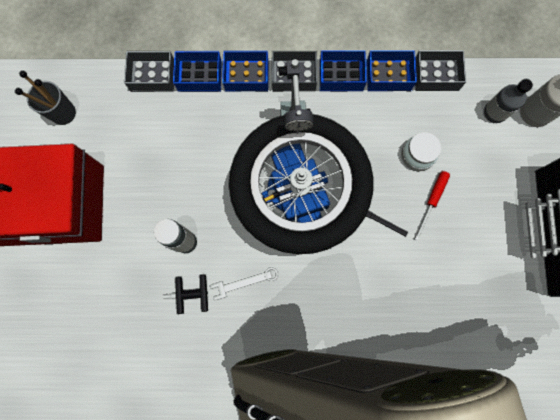

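View pics/scene0.png

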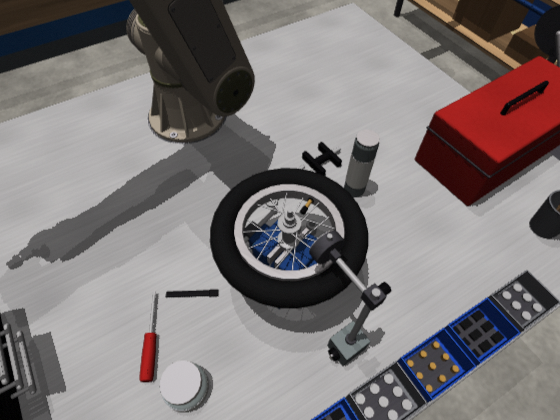

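The top view shows the wheel at about (301,182) with the gauge dial at (298,118). A brass/black item, probably the valve, is near (270,197) in top and (306,205) in scene. I'll measure and zoom in.

```bash
cat >> h.py <<'E'
def rimfit(p,n="top",ctr=None,zc=0.187):
    pass
E
python3 - <<'E'
from h import *
T=np.load("top0.npz");S=np.load("scene0.npz")
# tyre crown: cloud points 
for n,D in(("top",T),("scene",S)):
    C=cloud(n,D["d"]); g=D["p"].astype(int)
    m=(D["d"]>0)&(C[...,2]>.188)&(C[...,2]<.2)&(g.max(-1)<70)&(C[...,0]>.3)&(C[...,0]<.8)&(abs(C[...,1])<.3)
    P=C[m]; 
    for _ in range(5):
        A=np.c_[2*P[:,:2],np.ones(len(P))]; s=np.linalg.lstsq(A,(P[:,:2]**2).sum(1),rcond=None)[0]
        r=np.sqrt(s[2]+s[0]**2+s[1]**2); e=abs(np.hypot(*(P[:,:2]-s[:2]).T)-r); P=P[e<.02]
    print(n,"centre",s[:2],"r",r,len(P),"zmax",np.percentile(P[:,2],95))
    c=s[:2]
    # axle top: ray check; orange
    print("axle px",proj(n,[*c,.245]))
    # gauge things: high points > .225 
    m=(D["d"]>0)&(C[...,2]>.25)&(C[...,2]<.31)&(np.hypot(C[...,0]-c[0],C[...,1]-c[1])<.25)
    Q=C[m]-[*c,0]; print("gauge high pts",len(Q),Q.mean(0),"ang",np.degrees(np.arctan2(Q[:,1].mean(),Q[:,0].mean())))
    hs=cv2.cvtColor(D["p"],cv2.COLOR_RGB2HSV); o=(hs[...,0]>10)&(hs[...,0]<30)&(hs[...,1]>120)&(hs[...,2]>90)
    v,u=np.nonzero(o); 
    for a,b in zip(u,v):
        X=ray(n,a,b,.173)[:2]-c
        if np.hypot(*X)<.1: print(" o",a,b,np.hypot(*X).round(3),np.degrees(np.arctan2(X[1],X[0])).round(1),C[b,a,2].round(3))
a=cv2.resize(T["p"][110:260,225:380],None,fx=3.5,fy=3.5,interpolation=cv2.INTER_CUBIC)
cv2.imwrite("pics/topc.png",a[:,:,::-1])
a=cv2.resize(S["p"][165:310,205:375],None,fx=3.5,fy=3.5,interpolation=cv2.INTER_CUBIC)
cv2.imwrite("pics/scenec.png",a[:,:,::-1])
E
```

```text
top centre [ 0.57746419 -0.01125603] r 0.12584738659904063 6082 zmax 0.19804546278762208
axle px [301.18036772 173.26741053]
gauge high pts 985 [0.13767283 0.01236289 0.27560964] ang 5.131344043935518
 o 270 195 0.067 113.4 0.177
 o 271 195 0.065 114.1 0.177
 o 272 195 0.064 114.8 0.18
 o 273 195 0.062 115.6 0.18
 o 269 196 0.07 114.3 0.178
 o 270 196 0.068 115.0 0.179
 o 271 196 0.066 115.7 0.181
 o 272 196 0.064 116.5 0.176
 o 273 196 0.063 117.4 0.181
 o 267 197 0.075 114.5 0.175
 o 268 197 0.073 115.1 0.177
 o 269 197 0.071 115.8 0.179
 o 270 197 0.069 116.6 0.179
 o 271 197 0.067 117.3 0.177
 o 272 197 0.065 118.2 0.176
 o 273 197 0.064 119.0 0.174
 o 264 198 0.081 114.0 0.178
 o 265 198 0.079 114.6 0.177
 o 266 198 0.077 115.3 0.177
 o 267 198 0.075 115.9 0.176
 o 268 198 0.074 116.6 0.178
 o 269 198 0.072 117.3 0.178
 o 270 198 0.07 118.1 0.176
 o 271 198 0.068 118.9 0.175
 o 264 199 0.082 115.4 0.177
 o 265 199 0.08 116.0 0.18
 o 266 199 0.078 116.6 0.177
 o 267 199 0.076 117.3 0.176
 o 268 199 0.075 118.1 0.175
 o 269 199 0.073 118.8 0.17
 o 265 200 0.081 117.3 0.177
 o 266 
[... 221 characters left out ...]
52224
 o 309 199 0.089 120.6 0.178
 o 308 200 0.085 121.1 0.174
 o 309 200 0.086 119.9 0.174
 o 310 200 0.087 118.8 0.177
 o 308 201 0.083 120.4 0.176
 o 309 201 0.084 119.2 0.176
 o 310 201 0.085 118.0 0.174
 o 311 201 0.086 116.9 0.174
 o 308 202 0.081 119.6 0.176
 o 309 202 0.082 118.4 0.176
 o 310 202 0.083 117.2 0.176
 o 307 203 0.078 120.1 0.177
 o 308 203 0.079 118.8 0.175
 o 309 203 0.08 117.6 0.176
 o 306 204 0.075 120.6 0.173
 o 307 204 0.076 119.3 0.176
 o 308 204 0.077 118.0 0.175
 o 309 204 0.078 116.7 0.177
 o 305 205 0.072 121.1 0.174
 o 306 205 0.073 119.7 0.175
 o 307 205 0.074 118.4 0.173
 o 308 205 0.075 117.1 0.175
 o 306 206 0.071 118.8 0.177
 o 307 206 0.072 117.5 0.175
```

View pics/topc.png

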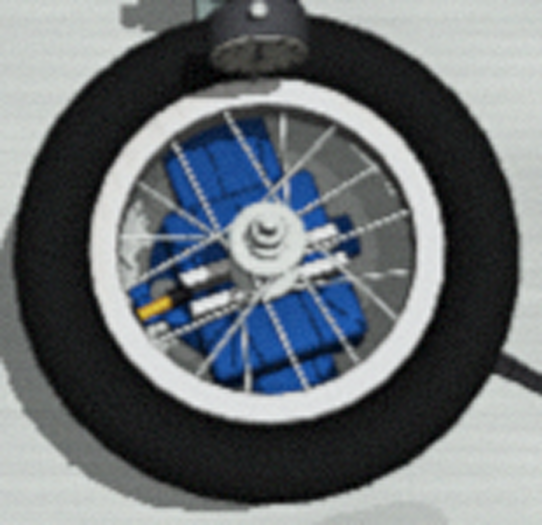

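View pics/scenec.png

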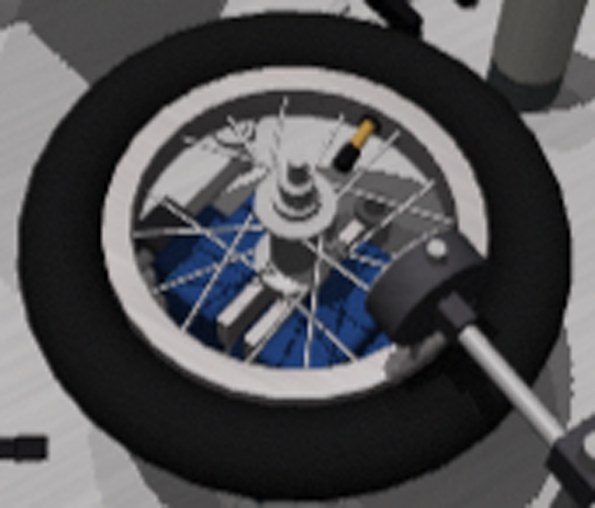

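The close-ups show the valve (brass with a black cap) at about 117° around the hub. The gauge is at about 4–5°, with the hub centre near (0.5795, -0.0127). I'll bring the shut fingers over the tyre at 270°, then sweep clockwise.

Request:
step_arm([
  {"claw":0,"travel":[0.035,-0.017,0],"turn":[0,0,0]},
  {"claw":0,"travel":[0.035,-0.017,0],"turn":[0,0,0]},
  {"claw":0,"travel":[0.035,-0.017,0],"turn":[0,0,0]},
  {"claw":0,"travel":[0.035,-0.017,0],"turn":[0,0,0]},
  {"claw":0,"travel":[0.035,-0.017,0],"turn":[0,0,0]},
  {"claw":0,"travel":[0.035,-0.017,0],"turn":[0,0,0]},
  {"claw":0,"travel":[0.035,-0.017,0],"turn":[0,0,0]},
], newtons=20)

```text
clock: 0.68
tool_pos: [0.3913, -0.3381, 0.231]
tcp_rot: [-3.09, -0.565, 0.0]
force: [0.2, -0.8, 0.1]
opening: 0.011
grip_force: 0.0
```

Request:
step_arm([
  {"claw":0,"travel":[0.035,-0.017,0],"turn":[0,0,0]},
  {"claw":0,"travel":[0.035,-0.017,0],"turn":[0,0,0]},
  {"claw":0,"travel":[0.035,-0.017,0],"turn":[0,0,0]},
  {"claw":0,"travel":[0.035,-0.017,0],"turn":[0,0,0]},
  {"claw":0,"travel":[0.035,-0.017,0],"turn":[0,0,0]},
  {"claw":0,"travel":[0.035,-0.017,0],"turn":[0,0,0]},
  {"claw":0,"travel":[0.035,-0.017,0],"turn":[0,0,0]},
  {"claw":0,"travel":[0,0,0],"turn":[0,0,0]},
])

```text
clock: 1.35
tool_pos: [0.581, -0.1367, 0.2303]
tcp_rot: [-3.087, -0.575, -0.002]
force: [-0.5, 0.1, 0.9]
opening: 0.0
grip_force: 0.0
```

```bash
cat >> h.py <<'E'
CT={"top":np.array([.57746,-.01126]),"scene":np.array([.58157,-.01407])}
def valve(n="top",p=None):
    if p is None: p,_=get_image(n)
    hs=cv2.cvtColor(p,cv2.COLOR_RGB2HSV)
    o=(hs[...,0]>10)&(hs[...,0]<30)&(hs[...,1]>110)&(hs[...,2]>60)
    v,u=np.nonzero(o); X=np.array([ray(n,a,b,.176)[:2]-CT[n] for a,b in zip(u,v)]).reshape(-1,2)
    r=np.hypot(*X.T); X=X[(r>.045)&(r<.095)]
    if len(X)<4: return None,len(X)
    m=np.median(X,0); return np.degrees(np.arctan2(m[1],m[0])),len(X)
E
python3 - <<'E'
from h import *
for n in("top","scene"):
    D=np.load(n+"0.npz"); C=cloud(n,D["d"])-[*CT[n],0]; r=np.hypot(C[...,0],C[...,1])
    print(n,valve(n,D["p"]))
    for lo,hi in((.08,.115),(.115,.14),(.14,.17),(.17,.19),(.19,.235)):
        for z0,z1 in((.225,.25),(.25,.31)):
            m=(D["d"]>0)&(C[...,2]>z0)&(C[...,2]<z1)&(r>lo)&(r<hi); Q=C[m]
            if len(Q)>5: a=np.degrees(np.arctan2(Q[:,1],Q[:,0])); print(lo,z0,len(Q),np.percentile(a,[3,50,97]).round(1))
p,_=get_image("top"); cv2.imwrite("pics/t1.png",p[:,:,::-1]);print(valve("top",p),valve("scene"))
E
```

```text
top (np.float64(117.82302249361213), 36)
0.08 0.225 43 [-6.9  4.8 15.4]
0.08 0.25 515 [-10.7   4.2  18.6]
0.115 0.25 53 [-2.5  3.8  6.3]
0.14 0.25 78 [2.1 3.9 5.5]
0.17 0.25 48 [2.4 3.8 5.2]
0.19 0.25 291 [ 1.7  6.4 12.4]
scene (np.float64(117.70031698842539), 30)
0.08 0.225 36 [-6.7 -0.3 15.8]
0.08 0.25 724 [-11.3   1.   16.9]
0.115 0.25 138 [1.8 3.7 6.8]
0.14 0.25 130 [2.6 3.9 6. ]
0.17 0.25 101 [2.2 4.1 7.5]
0.19 0.225 38 [2.3 3.  4.3]
0.19 0.25 490 [ 2.1  4.6 12.9]
(np.float64(117.08131603971216), 40) (np.float64(118.09720375263039), 33)
```

Request:
step_arm([
  {"claw":0,"travel":[0,0,0.015],"turn":[0,0,0]},
  {"claw":0,"travel":[0,0,0.014],"turn":[0,0,0]},
  {"claw":0,"travel":[0,0,0.002],"turn":[0,0,0]},
  {"claw":0,"travel":[0,0,0.001],"turn":[0,0,0]},
  {"claw":0,"travel":[0,0,0],"turn":[0,0,0]},
])

```text
clock: 1.87
tool_pos: [0.5769, -0.1427, 0.1995]
tcp_rot: [-3.091, -0.563, 0.001]
force: [-0.8, -0.3, 0.3]
opening: -0.003
grip_force: 0.0
```

View pics/t1.png

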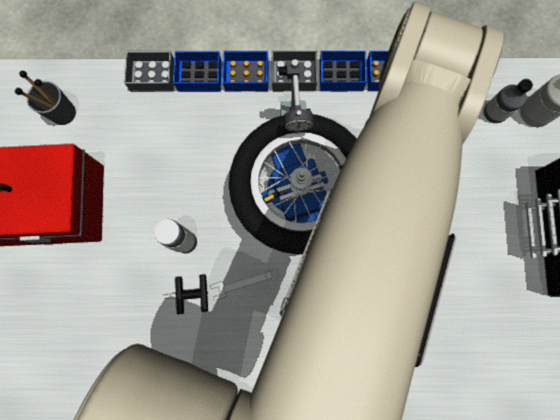

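The picture shows the gauge at (297,118) and the valve at (268,198), with the forearm covering only the right-hand tyre. The gauge arm lies at 3.9° in both cameras and the valve at 117.7°. Next I'll probe down for contact.

Request:
step_arm([
  {"claw":0,"travel":[0,0,0.002],"turn":[0,0,0]},
  {"claw":0,"travel":[0,0,0.0],"turn":[0,0,0]},
])

```text
clock: 2.03
tool_pos: [0.5777, -0.1424, 0.1979]
tcp_rot: [3.09, 0.564, 0.001]
force: [-0.1, -0.2, -0.3]
opening: 0.003
grip_force: 0.0
```

Request:
step_arm([
  {"claw":0,"travel":[0,0,0.001],"turn":[0,0,0]},
  {"claw":0,"travel":[0,0,0.0],"turn":[0,0,0]},
])

```text
clock: 2.2
tool_pos: [0.5777, -0.1419, 0.1966]
tcp_rot: [3.09, 0.565, 0.001]
force: [-0.2, -0.1, 0.6]
opening: 0.001
grip_force: 0.0
```

Request:
step_arm([
  {"claw":0,"travel":[0,0,0.001],"turn":[0,0,0]},
  {"claw":0,"travel":[0,0,0.0],"turn":[0,0,0]},
])

```text
clock: 2.37
tool_pos: [0.5781, -0.1419, 0.196]
tcp_rot: [3.089, 0.565, 0.002]
force: [0.6, -0.5, 4.3]
opening: -0.005
grip_force: 1.4
```

Request:
step_arm([
  {"claw":0,"travel":[0,0,0.001],"turn":[0,0,0]},
  {"claw":0,"travel":[0,0,0.0],"turn":[0,0,0]},
])

```text
clock: 2.53
tool_pos: [0.5787, -0.1419, 0.1959]
tcp_rot: [3.089, 0.565, 0.005]
force: [-0.6, 0.3, 7.2]
opening: 0.002
grip_force: 3.6
```

```bash
cat >> h.py <<'E'
from scipy.spatial.transform import Rotation as Ro
def arc(a0,cum,r=.1285):
    M=Ro.from_rotvec([-3.08864701,-.564947334,0]).as_matrix(); a=np.radians(a0)+np.array([0,*cum])/r
    P=np.c_[r*np.cos(a),r*np.sin(a),0*a]; return (np.diff(P,axis=0)@M*1000).round(1)
E
python3 - <<'E'
from h import *
print(arc(268.5,[-8,-24,-48,-74,-100,-118]))
E
```

```text
[[ 7.250e+01  7.300e+00  0.000e+00]
 [ 1.011e+02 -9.650e+01  2.000e-01]
 [-1.148e+02 -1.578e+02  2.000e-01]
 [ 1.153e+02  1.002e+02 -1.000e-01]
 [-6.190e+01  1.396e+02 -3.000e-01]
 [-1.883e+02 -8.120e+01  1.000e-01]]
```

Run:
```python
from h import *
print(arc(268.5,np.array([-8,-24,-48,-74,-100,-118])/1000))
```

```text
[[ -7.3  -3.3   0. ]
 [-13.9  -7.8   0. ]
 [-18.8 -14.8   0. ]
 [-16.9 -19.7   0. ]
 [-12.6 -22.7   0. ]
 [ -5.9 -17.    0. ]]
```

Request:
step_arm([
  {"claw":0,"travel":[-0.0073,-0.0033,0],"turn":[0,0,0]},
  {"claw":0,"travel":[-0.0139,-0.0078,0],"turn":[0,0,0]},
  {"claw":0,"travel":[-0.0188,-0.0148,0],"turn":[0,0,0]},
  {"claw":0,"travel":[-0.0169,-0.0197,0],"turn":[0,0,0]},
  {"claw":0,"travel":[-0.0126,-0.0227,-0.01],"turn":[0,0,0]},
  {"claw":0,"travel":[-0.0059,-0.017,-0.018],"turn":[0,0,0]},
  {"claw":0,"travel":[0,0,-0.008],"turn":[0,0,0]},
])

```text
clock: 3.12
tool_pos: [0.4745, -0.0866, 0.232]
tcp_rot: [-3.089, -0.568, 0.0]
force: [-0.2, 0.4, 1.1]
opening: 0.001
grip_force: 0.0
```

Run:
```python
from h import *
for i in range(8):
    n=("scene","top")[i%2]; t=read_state()["clock"]; print(n,t,valve(n))
```

```text
scene 3.1167 (None, 0)
top 3.1667 (np.float64(39.20277859974449), 32)
scene 3.2167 (None, 0)
top 3.2667 (np.float64(23.19693733603926), 36)
scene 3.3167 (None, 0)
top 3.3667 (np.float64(7.9790453185829895), 36)
scene 3.4167 (np.float64(2.8185171210423396), 45)
top 3.4667 (np.float64(-6.304164462979628), 39)
```

Spin is about 2.6 rad/s clockwise. I'll move the finger to a hover over the braking spot near 265° while the wheel runs free.

Request:
step_arm([
  {"claw":0,"travel":[0.017,0.021,0],"turn":[0,0,0]},
  {"claw":0,"travel":[0.017,0.021,0],"turn":[0,0,0]},
  {"claw":0,"travel":[0.017,0.021,0],"turn":[0,0,0]},
  {"claw":0,"travel":[0.017,0.021,0],"turn":[0,0,0]},
  {"claw":0,"travel":[0,0,0.008],"turn":[0,0,0]},
  {"claw":0,"travel":[0,0,0.008],"turn":[0,0,0]},
  {"claw":0,"travel":[0,0,0.0],"turn":[0,0,0]},
  {"claw":0,"travel":[0,0,0],"turn":[0,0,0]},
])

```text
clock: 4.18
tool_pos: [0.5687, -0.1425, 0.213]
tcp_rot: [-3.089, -0.565, 0.004]
force: [-1.6, -0.3, 1.0]
opening: 0.003
grip_force: 0.0
```

Request:
step_arm([
  {"claw":0,"travel":[0,0,0],"turn":[0,0,0]},
  {"claw":0,"travel":[0,0,0],"turn":[0,0,0]},
  {"claw":0,"travel":[0,0,0],"turn":[0,0,0]},
  {"claw":0,"travel":[0,0,0],"turn":[0,0,0]},
  {"claw":0,"travel":[0,0,0],"turn":[0,0,0]},
  {"claw":0,"travel":[0,0,0],"turn":[0,0,0]},
  {"claw":0,"travel":[0,0,0],"turn":[0,0,0]},
  {"claw":0,"travel":[0,0,0],"turn":[0,0,0]},
])

```text
clock: 4.85
tool_pos: [0.5702, -0.1432, 0.2144]
tcp_rot: [3.09, 0.565, 0.0]
force: [-0.6, -0.1, -0.2]
opening: -0.002
grip_force: 0.0
```

```bash
cat > tr.py <<'E'
from h import *
import sys
L=[]
for i in range(int(sys.argv[1])):
    t=read_state()["clock"]; a,k=valve("top")
    if a is not None and k>15: L.append((t,a))
L=np.array(L); 
if len(L)>2:
    L[:,1]=np.degrees(np.unwrap(np.radians(L[:,1]))); w,b=np.polyfit(L[:,0],L[:,1],1); print(L[[0,-1]].round(2).tolist(),len(L),"w",w)
s=read_state(); t=s["clock"]; print("now",t,s["tool_pos"].round(4),s["force"].round(1))
if len(L)>2: 
    a=w*t+b; print("angle now",a,"times to 3.9:",[t+((a-3.9)%360+360*k)/-w for k in(0,1)])
E
python3 tr.py 24
```

```text
[[4.85, 149.33], [6.0, -12.3]] 24 w -140.78299773811284
now 6.05 [ 0.5702 -0.1432  0.2143] [-0.9  0.  -0. ]
angle now -20.978368772197882 times to 3.9: [np.float64(8.430412667808096), np.float64(10.98753963472834)]
```

Request:
step_arm([
  {"claw":0,"travel":[0.001,-0.003,0.005],"turn":[0,0,0]},
  {"claw":0,"travel":[0,0,0.005],"turn":[0,0,0]},
  {"claw":0,"travel":[0,0,0],"turn":[0,0,0]},
  {"claw":0,"travel":[0,0,0],"turn":[0,0,0]},
  {"claw":0,"travel":[0,0,0],"turn":[0,0,0]},
  {"claw":0,"travel":[0,0,0],"turn":[0,0,0]},
  {"claw":0,"travel":[0,0,0],"turn":[0,0,0]},
  {"claw":0,"travel":[0,0,0],"turn":[0,0,0]},
])

```text
clock: 6.72
tool_pos: [0.5702, -0.1401, 0.2045]
tcp_rot: [3.09, 0.565, 0.0]
force: [0.5, -0.8, 0.4]
opening: -0.003
grip_force: 0.0
```

```bash
python3 tr.py 16
```

```text
[[6.72, -107.44], [7.47, -207.08]] 13 w -132.74059078370033
now 7.5167 [ 0.57   -0.14    0.2043] [ 0.1  1.  -0. ]
angle now -213.77272453530202 times to 3.9: [np.float64(8.588921199441693), np.float64(11.30097783467708)]
```

Request:
step_arm([
  {"claw":0,"travel":[0,0,0],"turn":[0,0,0]},
  {"claw":0,"travel":[0,0,0],"turn":[0,0,0]},
  {"claw":0,"travel":[0,0,0],"turn":[0,0,0]},
  {"claw":0,"travel":[0,0,0],"turn":[0,0,0]},
  {"claw":0,"travel":[0,0,0],"turn":[0,0,0]},
  {"claw":0,"travel":[0,0,0],"turn":[0,0,0]},
  {"claw":0,"travel":[0,0,0],"turn":[0,0,0]},
  {"claw":0,"travel":[0,0,0],"turn":[0,0,0]},
])

```text
clock: 8.18
tool_pos: [0.57, -0.1401, 0.2043]
tcp_rot: [3.09, 0.565, 0.0]
force: [0.2, 0.8, -0.1]
opening: -0.002
grip_force: 0.0
```

Request:
step_arm([
  {"claw":0,"travel":[0,0,0],"turn":[0,0,0]},
  {"claw":0,"travel":[0,0,0.006],"turn":[0,0,0]},
  {"claw":0,"travel":[0,0,0.003],"turn":[0,0,0]},
  {"claw":0,"travel":[0,0,0],"turn":[0,0,0]},
  {"claw":0,"travel":[0,0,0],"turn":[0,0,0]},
  {"claw":0,"travel":[0,0,0],"turn":[0,0,0]},
])

```text
clock: 8.68
tool_pos: [0.5706, -0.1401, 0.196]
tcp_rot: [3.089, 0.565, 0.003]
force: [0.8, 0.1, 4.7]
opening: 0.002
grip_force: 2.5
```

Run:
```python
from h import *
for i in range(6):
    n=("top","scene")[i%2]; print(n,read_state()["clock"],valve(n))
s=read_state();print(s["tool_pos"],s["force"])
```

```text
top 8.6833 (np.float64(33.936443903979495), 35)
scene 8.7333 (None, 0)
top 8.7833 (np.float64(33.9418823542545), 35)
scene 8.8333 (None, 0)
top 8.8833 (np.float64(33.939230290764414), 34)
scene 8.9333 (None, 0)
[ 0.57062633 -0.14014857  0.19598457] [-0.39506586 -0.10866345  5.29108396]
```

The wheel has stopped with the valve at 33.9°, short of the gauge at 3.9°. With the finger still lightly on the tyre I'll guide it the rest of the way.

Run:
```python
from h import *
print(arc(266,-np.cumsum([3,7,10,12,12,9,5,2])/1000,.1278))
```

```text
[[-2.7 -1.3  0. ]
 [-6.2 -3.2  0. ]
 [-8.5 -5.2  0. ]
 [-9.7 -7.1  0. ]
 [-8.9 -8.   0. ]
 [-6.2 -6.5  0. ]
 [-3.2 -3.8  0. ]
 [-1.3 -1.6  0. ]]
```

Request:
step_arm([
  {"claw":0,"travel":[-0.0027,-0.0013,0],"turn":[0,0,0]},
  {"claw":0,"travel":[-0.0062,-0.0032,0],"turn":[0,0,0]},
  {"claw":0,"travel":[-0.0085,-0.0052,0],"turn":[0,0,0]},
  {"claw":0,"travel":[-0.0097,-0.0071,0],"turn":[0,0,0]},
  {"claw":0,"travel":[-0.0089,-0.008,0],"turn":[0,0,0]},
  {"claw":0,"travel":[-0.0062,-0.0065,0],"turn":[0,0,0]},
  {"claw":0,"travel":[-0.0032,-0.0038,0],"turn":[0,0,0]},
  {"claw":0,"travel":[-0.0013,-0.0016,0],"turn":[0,0,0]},
])

```text
clock: 9.65
tool_pos: [0.513, -0.1223, 0.196]
tcp_rot: [3.089, 0.565, 0.001]
force: [-0.6, -0.3, 5.3]
opening: 0.003
grip_force: 2.4
```

Run:
```python
from h import *
for i in range(6):
    n=("top","scene")[i%2]; print(n,read_state()["clock"],valve(n))
s=read_state();X=s["tool_pos"]-[.5795,-.0127,0];print(s["tool_pos"],s["force"],np.degrees(np.arctan2(X[1],X[0])),np.hypot(X[0],X[1]))
```

```text
top 9.65 (np.float64(6.413252831840722), 35)
scene 9.7 (np.float64(6.693401741085746), 13)
top 9.75 (np.float64(6.415390332340412), 34)
scene 9.8 (np.float64(6.83521597726436), 8)
top 9.85 (np.float64(6.419715787370458), 36)
scene 9.9 (np.float64(7.2027652412604635), 4)
[ 0.5141264  -0.12288973  0.19591649] [-0.50979063 -0.67025106  6.34783318] -120.67990094728736 0.12812292269507672
```

Request:
step_arm([
  {"claw":0,"travel":[-0.0008,-0.0011,0],"turn":[0,0,0]},
  {"claw":0,"travel":[-0.0012,-0.0015,0],"turn":[0,0,0]},
  {"claw":0,"travel":[-0.001,-0.0013,0],"turn":[0,0,0]},
  {"claw":0,"travel":[-0.0006,-0.0007,0],"turn":[0,0,0]},
  {"claw":0,"travel":[0,0,0],"turn":[0,0,0]},
  {"claw":0,"travel":[0,0,0],"turn":[0,0,0]},
])

```text
clock: 10.45
tool_pos: [0.5092, -0.1198, 0.1959]
tcp_rot: [3.089, 0.565, 0.002]
force: [-0.0, -1.2, 6.4]
opening: 0.001
grip_force: 3.0
```

Run:
```python
from h import *
for i in range(4):
    n=("top","scene")[i%2]; print(n,read_state()["clock"],valve(n))
print(read_state()["force"])
# centre check from rim's bright ring, rays onto z=.187 (initial picture)
for n in("top","scene"):
    p=np.load(n+"0.npz")["p"].astype(int); m=(p.min(-1)>150)
    v,u=np.nonzero(m); X=np.array([ray(n,a,b,.187)[:2] for a,b in zip(u,v)]); c=CT[n].copy()
    r=np.hypot(*(X-c).T); X=X[(r>.09)&(r<.108)]
    # outermost white pixel per angle bin = rim's outer edge
    a=np.degrees(np.arctan2(*(X-c).T[::-1])); r=np.hypot(*(X-c).T); E=[]
    for b in range(-180,180,6):
        k=(a>=b)&(a<b+6)
        if k.sum()>3: E.append(X[k][r[k].argmax()])
    P=np.array(E)
    for _ in range(4):
        s=np.linalg.lstsq(np.c_[2*P,np.ones(len(P))],(P**2).sum(1),rcond=None)[0]; R=np.sqrt(s[2]+s[0]**2+s[1]**2)
        e=abs(np.hypot(*(P-s[:2]).T)-R); P=P[e<max(.0015,2*np.median(e))]
    print(n,c,"rim centre",s[:2],R,len(P))
p,_=get_image("top"); a=cv2.resize(p[85:235,225:380],None,fx=3.8,fy=3.8,interpolation=cv2.INTER_CUBIC); cv2.imwrite("pics/t2.png",a[:,:,::-1])
```

```text
top 10.45 (np.float64(4.679346400778445), 39)
scene 10.5 (np.float64(5.9180535732495), 29)
top 10.55 (np.float64(4.686688249416779), 36)
scene 10.6 (np.float64(5.9180535732495), 29)
[-1.20531823 -0.9216432   4.83955067]Traceback (most recent call last):
  File "<stdin>", line 8, in <module>
  File "h.py", line 6, in ray
    f,cx,cy,R,t=cam(n); d=R.T@np.array([(u-cx)/f,(v-cy)/f,1]); o=-R.T@t
                ~~~^^^
  File "h.py", line 4, in cam
    c=calibration(n); f=210/np.tan(np.radians(c["fovy"])/2); return f,c["cx"],c["cy"],np.array(c["R"]),np.array(c["t"])
ValueError: time passes only in moves, steps and waits
```

```bash
sed -i 's/^def cam(n):/from functools import lru_cache\n@lru_cache\ndef cam(n):/' h.py
python3 - <<'E'
from h import *
pt,_=get_image("top")
for n in("top","scene"):
    p=np.load(n+"0.npz")["p"].astype(int); m=(p.min(-1)>140)
    v,u=np.nonzero(m); X=np.array([ray(n,a,b,.187)[:2] for a,b in zip(u,v)]); c=CT[n].copy()
    r=np.hypot(*(X-c).T); X=X[(r>.09)&(r<.110)]
    a=np.degrees(np.arctan2(*(X-c).T[::-1])); r=np.hypot(*(X-c).T); E=[]
    for b in range(-180,180,6):
        k=(a>=b)&(a<b+6)
        if k.sum()>3: E.append(X[k][r[k].argmax()])
    P=np.array(E)
    for _ in range(4):
        s=np.linalg.lstsq(np.c_[2*P,np.ones(len(P))],(P**2).sum(1),rcond=None)[0]; R=np.sqrt(s[2]+s[0]**2+s[1]**2)
        e=abs(np.hypot(*(P-s[:2]).T)-R); P=P[e<max(.0015,2*np.median(e))]
    print(n,c,"rim centre",s[:2],R,len(P))
# dial outline in top: silver face at z>.23 -> from depth cloud
D=np.load("top0.npz")
C=cloud("top",D["d"])-[*CT["top"],0]; r=np.hypot(C[...,0],C[...,1])
m=(D["d"]>0)&(C[...,2]>.23)&(r>.12)&(r<.185)&(abs(C[...,1])<.06)
print("arm line",np.polyfit(C[m][:,0],C[m][:,1],1))
a=cv2.resize(pt[85:235,225:380],None,fx=3.8,fy=3.8,interpolation=cv2.INTER_CUBIC); cv2.imwrite("pics/t2.png",a[:,:,::-1])
E
```

```text
top [ 0.57746 -0.01126] rim centre [ 0.57863216 -0.01227748] 0.10194812662488885 50
scene [ 0.58157 -0.01407] rim centre [ 0.57949919 -0.0127322 ] 0.1010434416892867 52
arm line [0.06276639 0.00061051]
```

View pics/t2.png

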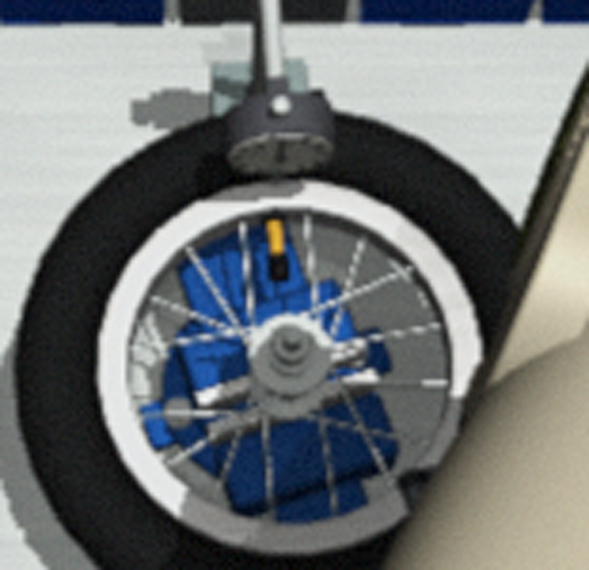

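The picture shows the valve (275,240) pointing almost exactly under the dial (281,150), about 1.4° short. One small nudge more, then look again.

Request:
step_arm([
  {"claw":0,"travel":[-0.0009,-0.0012,0],"turn":[0,0,0]},
  {"claw":0,"travel":[-0.001,-0.0012,0],"turn":[0,0,0]},
  {"claw":0,"travel":[-0.0005,-0.0007,0],"turn":[0,0,0]},
  {"claw":0,"travel":[0,0,0],"turn":[0,0,0]},
  {"claw":0,"travel":[0,0,0],"turn":[0,0,0]},
  {"claw":0,"travel":[0,0,0],"turn":[0,0,0]},
])

```text
clock: 11.2
tool_pos: [0.506, -0.1177, 0.196]
tcp_rot: [3.089, 0.565, 0.003]
force: [-0.1, -0.2, 5.2]
opening: 0.002
grip_force: 3.0
```

```bash
sed -i 's/^CT=.*/CT={"top":np.array([.57863,-.01228]),"scene":np.array([.5795,-.01273])}/' h.py
python3 - <<'E'
from h import *
for i in range(4):
    n=("top","scene")[i%2]; print(n,read_state()["clock"],valve(n))
print(read_state()["force"])
for n in("top","scene"):
    D=np.load(n+"0.npz"); C=cloud(n,D["d"])-[*CT[n],0]; r=np.hypot(C[...,0],C[...,1])
    m=(D["d"]>0)&(C[...,2]>.25)&(r>.135)&(r<.185)&(abs(C[...,1])<.06); print(n,np.median(np.degrees(np.arctan2(C[m][:,1],C[m][:,0]))))
E
```

```text
top 11.2 (np.float64(4.0036925323861485), 38)
scene 11.25 (np.float64(3.6896617702209435), 40)
top 11.3 (np.float64(4.0036925323861485), 38)
scene 11.35 (np.float64(3.6896617702209435), 40)
[-0.52451028 -0.66300677  6.11393164]
top 4.289629850118237
scene 3.4336285830199857
```

Both cameras agree to within 0.3°. I'll lift the finger straight up and away.

Request:
step_arm([
  {"claw":0,"travel":[0,0,-0.003],"turn":[0,0,0]},
  {"claw":0,"travel":[0,0,-0.01],"turn":[0,0,0]},
  {"claw":0,"travel":[0,0,-0.02],"turn":[0,0,0]},
  {"claw":0,"travel":[0,0,-0.03],"turn":[0,0,0]},
  {"claw":0,"travel":[0,0,-0.01],"turn":[0,0,0]},
  {"claw":0,"travel":[0,0,0],"turn":[0,0,0]},
  {"claw":0,"travel":[0,0,0],"turn":[0,0,0]},
])

```text
clock: 11.98
tool_pos: [0.5054, -0.1173, 0.2684]
tcp_rot: [3.09, 0.565, 0.001]
force: [-0.1, -0.3, -1.1]
opening: 0.001
grip_force: 0.0
```

Run:
```python
from h import *
for i in range(10):
    n=("top","scene")[i%2]; print(n,read_state()["clock"],valve(n))
print(read_state()["tool_pos"],read_state()["force"])
```

```text
top 11.9833 (np.float64(0.8863020461315786), 37)
scene 12.0333 (np.float64(1.4990388259372236), 41)
top 12.0833 (np.float64(0.8698796138095034), 36)
scene 12.1333 (np.float64(1.3245212825106056), 41)
top 12.1833 (np.float64(0.8539270392181707), 35)
scene 12.2333 (np.float64(1.1487560244608728), 41)
top 12.2833 (np.float64(0.850413404718306), 36)
scene 12.3333 (np.float64(1.1516697821454085), 39)
top 12.3833 (np.float64(0.8469072418194018), 37)
scene 12.4333 (np.float64(1.0634958525979725), 40)
[ 0.50491835 -0.11710324  0.26795001] [-0.15055794  0.53098919 -0.31774555]
```

Lifting let the arm's sideways strain carry the wheel about 3° past. I'll touch it again more lightly, bring it back and release gradually.

Request:
step_arm([
  {"claw":0,"travel":[0,0,0.03],"turn":[0,0,0]},
  {"claw":0,"travel":[0,0,0.025],"turn":[0,0,0]},
  {"claw":0,"travel":[0,0,0.012],"turn":[0,0,0]},
  {"claw":0,"travel":[0,0,0],"turn":[0,0,0]},
  {"claw":0,"travel":[0,0,0.003],"turn":[0,0,0]},
  {"claw":0,"travel":[0,0,0.002],"turn":[0,0,0]},
  {"claw":0,"travel":[0,0,0],"turn":[0,0,0]},
  {"claw":0,"travel":[0,0,0],"turn":[0,0,0]},
])

```text
clock: 13.15
tool_pos: [0.5057, -0.1174, 0.1973]
tcp_rot: [3.089, 0.565, 0.002]
force: [-0.8, -0.6, -0.5]
opening: 0.001
grip_force: 0.0
```

```bash
cat > lk.py <<'E'
from h import *
for i in range(4):
    n=("top","scene")[i%2]; print(n,read_state()["clock"],valve(n))
print(read_state()["tool_pos"],read_state()["force"])
E
python3 lk.py
```

```text
top 13.15 (np.float64(0.8469072418194018), 37)
scene 13.2 (np.float64(1.1516697821454085), 39)
top 13.25 (np.float64(0.8469072418194018), 37)
scene 13.3 (np.float64(1.1516697821454085), 39)
[ 0.50534122 -0.11725806  0.19684617] [-0.21764311  0.11794873 -0.00560626]
```

Request:
step_arm([
  {"claw":0,"travel":[0,0,0.0015],"turn":[0,0,0]},
  {"claw":0,"travel":[0,0,0],"turn":[0,0,0]},
  {"claw":0,"travel":[0.0008,0.001,0],"turn":[0,0,0]},
  {"claw":0,"travel":[0.0012,0.0016,0],"turn":[0,0,0]},
  {"claw":0,"travel":[0.0012,0.0015,0],"turn":[0,0,0]},
  {"claw":0,"travel":[0.0008,0.001,0],"turn":[0,0,0]},
  {"claw":0,"travel":[0,0,0],"turn":[0,0,0]},
  {"claw":0,"travel":[0,0,0],"turn":[0,0,0]},
])

```text
clock: 14.02
tool_pos: [0.5115, -0.1211, 0.1959]
tcp_rot: [3.089, 0.565, 0.003]
force: [-1.4, -0.6, 5.7]
opening: -0.003
grip_force: 2.8
```

```bash
python3 lk.py
```

```text
top 14.0167 (np.float64(3.983345488916472), 35)
scene 14.0667 (np.float64(3.8859778752530536), 38)
top 14.1167 (np.float64(4.09742375618385), 36)
scene 14.1667 (np.float64(3.8859778752530536), 38)
[ 0.51140108 -0.12100661  0.19595928] [-0.1565173  -0.59446651  6.56240857]
```

Request:
step_arm([
  {"claw":0,"travel":[0,0,-0.0003],"turn":[0,0,0]},
  {"claw":0,"travel":[0,0,-0.0003],"turn":[0,0,0]},
  {"claw":0,"travel":[0,0,-0.0003],"turn":[0,0,0]},
  {"claw":0,"travel":[0,0,0],"turn":[0,0,0]},
  {"claw":0,"travel":[0,0,0],"turn":[0,0,0]},
])

```text
clock: 14.63
tool_pos: [0.5108, -0.1206, 0.196]
tcp_rot: [3.09, 0.565, 0.001]
force: [0.0, -1.3, 5.3]
opening: 0.002
grip_force: 2.5
```

```bash
python3 lk.py
```

```text
top 14.6333 (np.float64(3.9550591271698377), 39)
scene 14.6833 (np.float64(3.713307455624994), 38)
top 14.7333 (np.float64(3.9550591271698377), 39)
scene 14.7833 (np.float64(3.8028070884679064), 39)
[ 0.51076426 -0.12064594  0.19593602] [-0.0468875  -1.31202076  5.08828062]
```

Request:
step_arm([
  {"claw":0,"travel":[0,0,-0.0003],"turn":[0,0,0]},
  {"claw":0,"travel":[0,0,-0.0003],"turn":[0,0,0]},
  {"claw":0,"travel":[0,0,-0.0003],"turn":[0,0,0]},
  {"claw":0,"travel":[0,0,0],"turn":[0,0,0]},
  {"claw":0,"travel":[0,0,0],"turn":[0,0,0]},
])

```text
clock: 15.25
tool_pos: [0.5103, -0.1203, 0.1961]
tcp_rot: [-3.09, -0.565, 0.001]
force: [-0.2, -0.4, -0.1]
opening: -0.002
grip_force: 0.0
```

```bash
python3 lk.py
```

```text
top 15.25 (np.float64(4.059554877312939), 37)
scene 15.3 (np.float64(3.8028070884679064), 39)
top 15.35 (np.float64(3.9437445097775776), 39)
scene 15.4 (np.float64(3.8028070884679064), 39)
[ 0.51041792 -0.1204043   0.19628682] [0.37490771 0.56967026 1.44857697]
```

Force is near zero and the valve has held its place. I'll finish the lift.

Request:
step_arm([
  {"claw":0,"travel":[0,0,-0.0005],"turn":[0,0,0]},
  {"claw":0,"travel":[0,0,-0.001],"turn":[0,0,0]},
  {"claw":0,"travel":[0,0,-0.004],"turn":[0,0,0]},
  {"claw":0,"travel":[0,0,-0.015],"turn":[0,0,0]},
  {"claw":0,"travel":[0,0,-0.03],"turn":[0,0,0]},
  {"claw":0,"travel":[0,0,-0.02],"turn":[0,0,0]},
  {"claw":0,"travel":[0,0,0],"turn":[0,0,0]},
  {"claw":0,"travel":[0,0,0],"turn":[0,0,0]},
])

```text
clock: 16.12
tool_pos: [0.5115, -0.1209, 0.2686]
tcp_rot: [3.088, 0.565, 0.004]
force: [0.5, 0.6, 0.6]
opening: -0.002
grip_force: 0.0
```

```bash
sed -i 's/range(4)/range(8)/' lk.py; python3 lk.py
```

```text
top 16.1167 (np.float64(4.0036925323861485), 38)
scene 16.1667 (np.float64(3.8028070884679064), 39)
top 16.2167 (np.float64(3.9437445097775776), 39)
scene 16.2667 (np.float64(3.8028070884679064), 39)
top 16.3167 (np.float64(4.0036925323861485), 38)
scene 16.3667 (np.float64(3.713307455624994), 38)
top 16.4167 (np.float64(4.0036925323861485), 38)
scene 16.4667 (np.float64(3.8028070884679064), 39)
[ 0.51025276 -0.12037498  0.26636087] [-0.63490132 -0.01900611 -0.04016138]
```

The wheel is at rest at 3.9°, in line with the gauge, and the finger is clear.

```bash
python3 -c "
from bench import *
print(sign_off())"
```

```text
the job is handed in; nothing more can be done
None
```

Job handed in at about 16.5 s: the wheel was flicked to about 2.6 rad/s, ran untouched for about 5 s and was braked about 30° short. I guided it to the gauge by fingertip; the first lift let it slip 3° past, so I touched it again to bring it back. The valve now rests about 0.4° or less from the gauge tip by either camera, with the finger clear.

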